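Press home the raised stub and close the clamp

ROBOT

A 7-joint arm with a two-finger parallel gripper is mounted at the origin on the work surface. World frame = base frame: x ahead of the robot, y to its left, z up, the work surface at z = 0. Lengths are in m, angles in rad, forces in N, time in s.
With the tool pointing down it reaches from about 0.4 to 0.9 m from the base axis. Payload 5.5 kg.
Tool frame: the origin (TCP) lies midway between the tips of the shut fingers; the grasp point (between the pads) lies 19 mm behind it (r.grip_point_offset is the distance from the TCP to the grasp point, in m); z points along the fingers, y is the line along which they close (so a half turn about z gives the same grasp; the last joint's range is limited). The gripper opens to 85 mm and grips with 20 to 120 N. Pads are 22 mm wide; open, the fingers measure 114 mm over their backs; the gripper's body (76 mm by 85 mm) begins 54 mm behind the grasp point. The pads swing forward as they close: fully open they stand 13 mm farther back than shut.
Start: joints at [1.428, 0.501, -0.427, 1.55, 0.221, 1.138, -0.21], TCP at [0.257, -0.597, 0.231] pointing down, gripper open.
Joint ranges: [-2.88, 2.88], [-0.31, 2.03], [-1.54, 1.56], [0.2, 2.42], [-1.41, 4.55], [0.19, 2.02], [-2.57, 2.57]. Speed limits (rad/s): [2.57, 2.57, 3.14, 3.14, 3.14, 3.14, 3.14].

INTERFACE

Orientations are given as a rotation vector (axis times angle).
In Python, from plant import get_obs, vision, hand_in, r gives the robot as it stands.
- The arm moves only by the tool apply_moves, never from a script. Its argument "motion" is a list of rows, each an object of numbers: "tx", "ty", "tz": the shift along the tool's x, y, z in mm; "ax", "ay", "az": the turn, a rotation vector about the tool's x, y, z in degrees. A call has 1 to 10 rows; each row shifts and turns the commanded pose from where the row before left it, along the tool's axes as they then stand; what a row does not reach is not made up. A row lasts 1/8 s, in which the tool goes at most 62.5 mm and 10.7 degrees, less where a joint would pass 70% of its speed; a pose out of reach is approached as far as the arm can. A call with a gripper value outside its range is refused whole. "jaw" is the closure, from 0 (fully open) to 1 (shut), set as the call begins (left out, the last holds). The fingers move at their own pace and stop on an object; the grip force is fixed at half the most. Time passes only in rows, so rows that do not move let the fingers close. It gives the time, the measured TCP pose, the force, the opening and the grip force at its end, in the units of the state.
- get_obs(): the state, without advancing time (a new reading comes with each control period).
- vision.snapshot(name): name is "scene" or "top" or "wrist"; returns the picture (400x640x3 uint8, blue, green, red); there is no depth.
- vision.camera_params(name): a dict with "fx", "fy", "cx", "cy" (pixels), "extrinsics" (4x4, takes a point from camera to world coordinates); the wrist camera has in their place "hand_eye" (4x4, takes a point from camera to tool coordinates, whose origin is the TCP and whose axes are the flange's). Camera axes: x right, y up, looking along -z (the intrinsics and any distortion apply to the point x, -y, -z); pixel columns grow to the right and rows downward; lengths in m; the calibration is good to about 2 mm. A picture is of the moment at which its call begins: read the wrist's pose just before it. camera_params takes no time and is no camera call.
- hand_in(): hands the job in; it is judged then, once.
The state is a dict: "clock": time; "joints": joint angles; "dq": joint speeds; "tau": joint torques, N m; "ee_pos": TCP position; "tool_rot": TCP orientation; "ft_force": force on the tool from outside, world axes, zero at the start; "moment": the same for the moment, N m; "finger_gap": opening from 0.0 (shut) to 1.0 (fully open); "grasp_force": force on a finger pad.
Only numpy, scipy, OpenCV 4.12 (cv2) and the standard library are available. Lean on these libraries where they do the work, as an engineer would, in place of code of your own. Each camera call takes 0.05 s, during which the arm holds its last target. There are 200 camera calls.

TASK

One bare sample stub in the rack stands raised off its seat: with closed fingertips press it gently straight down until it is fully home. Then push the clamp lever by its upright post, with the outside of the fingers, round to its closed stop, and withdraw. Do not grasp or lift anything, do not touch the five stubs that are already home (one carries a tall specimen), and leave everything else on the bench where it is.

Things in the scene. Friction and masses are not known exactly. Their poses are not given: they have to be found in the camera images.
- top_raised (a point): centre of the top face of the raised stub: a bare aluminium pin stub, disc 32 mm across and 5 mm thick, whose thin pin shows as a gap of 14 to 16 mm between the disc and its seat (a steel boss 20 mm across, 14 mm high). This point is 45 to 47 mm above the work surface at the start and 31 mm when the stub is home. Its seat is any one of six in two rows of three (70 mm apart along a row, the rows 76 mm apart)
- stub_raised (a joint): how far the raised stub has been pressed down, m: 0 to 0.002 at the start, 0.016 fully home (disc resting on its seat, a slightly springy stop). It slides straight down against about 3 N of friction and stays where it is left; it could also be pulled up (negative), which is not wanted
- seat_raised: the seat under the raised stub, with the stub; origin at the foot of the boss, on the rack plate 12 mm above the work surface
- seat_a: seat of a bare stub that is already home (same disc, 32 mm), with the stub; origin at the foot of the boss, 12 mm above the work surface; top of disc at 31 mm. Leave untouched
- seat_b: another like seat_a, already home: leave untouched
- seat_c: another like seat_a, already home: leave untouched
- seat_resin: seat of a stub already home that carries a black round resin specimen 25 mm across and 12 mm thick, top 43 mm above the work surface. It is tall, but its disc rests on its seat: leave untouched. Origin at the foot of the boss
- seat_chip: seat of a stub already home that carries a small white square chip (14 x 14 x 3 mm), top 34 mm above the work surface: leave untouched. Origin at the foot of the boss
- stub_a (a joint): lift of the stub in seat_a: 0 when home, negative when pulled up, m
- stub_b (a joint): lift of the stub in seat_b: 0 when home, negative when pulled up, m
- stub_c (a joint): lift of the stub in seat_c: 0 when home, negative when pulled up, m
- stub_resin (a joint): lift of the stub in seat_resin: 0 when home, negative when pulled up, m
- stub_chip (a joint): lift of the stub in seat_chip: 0 when home, negative when pulled up, m
- rack: fixed dark steel rack plate 160 (x) x 320 (y) x 12 mm high; origin at the centre of its underside on the work surface. The stub seats stand at x = -38 and +38 mm, y = -85, -15 and +55 mm in its frame; the clamp lever is at its +y end
- clamp (a joint): angle of the clamp lever, rad: 0 to 0.3 at the start (open: the arm sticks out past the rack's +y end), 1.3 at its stop, which is slightly springy (closed: swung in towards the rack's +x side). It turns clockwise seen from above, in a level plane, against about 1.5 N at the post, and stays where it is left. At angle t the arm points along (sin t, cos t) in the rack's x, y axes
- clamp_post (a point): centre of the top of the lever's upright black round post (16 mm diameter), the end to push; this point is 68 mm above the work surface and 85 mm from the pivot. The post's free side runs from 68 mm down to 28 mm above the surface, where it meets the flat steel lever arm (16 mm wide, 8 mm thick)
- clamp_pivot (a point): pivot of the clamp lever, at x = -50, y = +115 mm of the rack's frame, 16 mm above the work surface
- puck: loose black resin puck, 25 mm diameter, 20 mm high, standing on the -y end of the rack plate; origin under its centre. Bystander
- tweezers: loose steel tweezers 125 mm long along their y, 6 mm high, lying before the rack. Bystander
- vial: loose amber vial, 28 mm diameter, 52 mm high, standing beyond the rack; origin under its centre. Bystander
- cup: loose spare sample holder, 46 mm square block with a round metal top, 40 mm high in all, beyond the rack; origin under its centre. Bystander
- stubbox: loose open white storage box 120 x 90 x 25 mm, at the -y end of the rack; origin under its centre. Bystander
- driver: loose screwdriver 160 mm long along its x, 26 mm high, lying off the +y end of the rack, outside the lever's swing; origin under its middle. Bystander

How it is judged:
On the way, in this order (a step that is already met when the one before it is completed fails the run):
1. the raised stub has been pressed home (gap 2.5 mm or less), the clamp not yet closed (value of joint stub_raised above 0.0135 m), for 0.1 s.
2. the clamp lever has been pushed closed (past 1.1 rad of 1.3) (value of joint clamp above 1.1 rad), for 0.1 s.
At the end, for the whole second after the job is handed in: The raised stub is home to within 2.5 mm, the clamp lever stands past 1.1 rad (stop at 1.3) and is still, the other five stubs are still home to within 2 mm, and each bystander is at rest within 10 mm of where it was (value of joint stub_raised above 0.0135 m and value of joint clamp above 1.1 rad and velocity of joint clamp below 0.05 rad/s and value of joint each of stub_a, stub_b, stub_c, stub_resin, stub_chip above -0.002 m and distance of each of puck, tweezers, vial, cup, stubbox, driver from where it was at the start of the episode below 0.01 m and linear speed of each of puck, tweezers, vial, cup, stubbox, driver below 0.02 m/s); the robot touches nothing.
It fails at once if a stub that was already home, or its specimen, is touched (over 1 N) or pulled up by more than 3 mm (contact force between any of the fingers, the arm and seat_a above 1 N or contact force between any of the fingers, the arm and seat_b above 1 N or contact force between any of the fingers, the arm and seat_c above 1 N or contact force between any of the fingers, the arm and seat_resin above 1 N or contact force between any of the fingers, the arm and seat_chip above 1 N or value of joint any of stub_a, stub_b, stub_c, stub_resin, stub_chip below -0.003 m).
It fails at once if the raised stub is pulled up by more than 3 mm (value of joint stub_raised below -0.003 m).
It fails at once if the raised stub or its seat is pressed with more than 30 N (contact force between any of the fingers, the arm and seat_raised above 30 N).
It fails at once if the rack or its clamp lever is pushed with more than 30 N (contact force between any of the fingers, the arm and rack above 30 N).
It fails at once if a bystander is moved by more than 10 mm (distance of any of puck, tweezers, vial, cup, stubbox, driver from where it was at the start of the episode above 0.01 m).
It also fails if it takes over 45 s, if anything falls off the work surface, if the arm or the gripper's body presses on something with over 40 N, if the wrist force passes 120 N, or if a joint passes its speed limit or range.

## Working session

There is one attempt and no reset: what is moved stays moved. The work goes in short steps, Python scripts to look and compute and a tool call to move; the robot and the scene stay as the last step left them, time stands still between calls to the robot, and variables do not carry over. Pictures are saved under pics/ and viewed, at most 10 in all, crops included, and the job is handed in when it is done.

Besides the shell and the picture viewer there is one more tool, called after ">>>" by a JSON object that holds its "fn" and its "kwargs", one argument or row to a line. apply_moves: Moves the arm, as the interface text tells. Its arguments: {"type":"object","properties":{"motion":{"type":"array"},"jaw":{"type":"number"}},"required":["motion"]}

```bash
mkdir -p pics; ls; python3 - <<'E'
from plant import get_obs, vision, r
import cv2,numpy as np
o=get_obs(); print({k:np.round(v,3).tolist() for k,v in o.items()})
for n in("scene","top"):
    cv2.imwrite(f"pics/{n}0.png",vision.snapshot(n)); p=vision.camera_params(n)
    print(n,{k:np.round(v,4).tolist() if not isinstance(v,str) else v for k,v in p.items()})
print({k:np.round(v,4).tolist() for k,v in vision.camera_params("wrist").items()})
E
```

```text
pics
{'clock': 0.0, 'joints': [1.428, 0.502, -0.427, 1.551, 0.221, 1.138, -0.21], 'dq': [0.0, 0.001, 0.001, -0.0, 0.001, 0.002, -0.001], 'tau': [0.001, -56.95, -5.815, -28.093, 0.011, 0.012, -0.0], 'ee_pos': [0.256, -0.597, 0.23], 'tool_rot': [-3.075, -0.633, 0.001], 'ft_force': [0.089, -0.857, 0.166], 'moment': [-0.045, -0.007, -0.011], 'grasp_force': 0.0, 'finger_gap': 1.0}
scene {'fx': 480.8388, 'fy': 480.8388, 'cx': 314.4646, 'cy': 199.8902, 'extrinsics': [[0.2082, -0.7898, 0.5769, 1.1362], [0.978, 0.1762, -0.1118, -0.1089], [-0.0133, 0.5875, 0.8091, 0.8754], [0.0, 0.0, 0.0, 1.0]]}
top {'fx': 454.4303, 'fy': 454.4303, 'cx': 318.4946, 'cy': 206.4603, 'extrinsics': [[-0.0198, 0.9965, -0.0813, 0.4676], [-0.9991, -0.0167, 0.0384, 0.0163], [0.0369, 0.082, 0.9959, 1.0778], [0.0, 0.0, 0.0, 1.0]]}
{'fx': 326.2014, 'fy': 326.2014, 'cx': 315.6169, 'cy': 190.8327, 'hand_eye': [[-0.0008, 0.9595, 0.2816, 0.0722], [1.0, 0.001, -0.0007, 0.0004], [-0.001, 0.2816, -0.9595, -0.1417], [0.0, 0.0, 0.0, 1.0]]}
```

View pics/scene0.png

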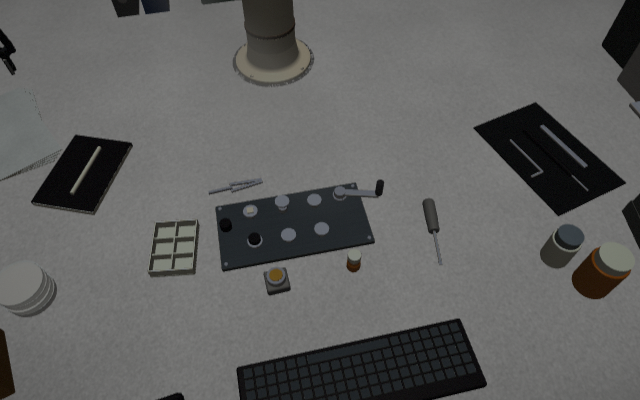

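View pics/top0.png

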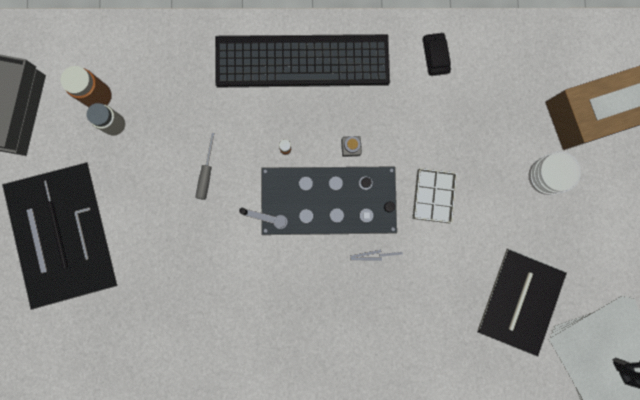

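The scene view shows the rack, with one stub, at about (282,201), looking raised: a rim shows below its disc. In the top view the discs are at (306,183), (336,183), (306,215) and (336,215), the chip at (366,215), the resin at (366,183) and the post at (242,211). Next I triangulate.

```bash
cat > h.py <<'E'
import numpy as np,cv2
from plant import get_obs,vision,r
from scipy.spatial.transform import Rotation as R
def ray(n,u,v):
    p=vision.camera_params(n)
    if n=="wrist":
        o=get_obs();T=np.eye(4);T[:3,:3]=R.from_rotvec(o["tool_rot"]).as_matrix();T[:3,3]=o["ee_pos"];T=T@p["hand_eye"]
    else: T=np.array(p["extrinsics"])
    d=np.array([(u-p["cx"])/p["fx"],-(v-p["cy"])/p["fy"],-1.]);d=T[:3,:3]@d
    return T[:3,3],d/np.linalg.norm(d)
def plane(n,u,v,z):
    c,d=ray(n,u,v);return c+d*(z-c[2])/d[2]
def tri(a,b):
    (c1,d1),(c2,d2)=a,b
    s=np.linalg.lstsq(np.c_[d1,-d2],c2-c1,rcond=None)[0]
    p,q=c1+d1*s[0],c2+d2*s[1];return (p+q)/2,np.linalg.norm(p-q)
def proj(n,P):
    p=vision.camera_params(n);T=np.array(p["extrinsics"]);q=T[:3,:3].T@(np.asarray(P)-T[:3,3])
    return p["cx"]+p["fx"]*q[0]/-q[2],p["cy"]-p["fy"]*q[1]/-q[2]
E
python3 - <<'E'
from h import *
for n,box in(("scene",(200,180,400,290)),("top",(230,155,410,245))):
    im=cv2.imread(f"pics/{n}0.png");x0,y0,x1,y1=box
    g=cv2.cvtColor(im[y0:y1,x0:x1],cv2.COLOR_BGR2GRAY)
    m=((g>110)).astype(np.uint8)
    k,l,s,c=cv2.connectedComponentsWithStats(m,connectivity=4)
    for i in range(1,k):
        if 30<s[i,4]<500:print(n,np.round(c[i]+[x0,y0],1),s[i,4],s[i,2:4])
    cv2.imwrite(f"pics/{n}1.png",cv2.resize(im[y0:y1,x0:x1],None,fx=4,fy=4,interpolation=cv2.INTER_CUBIC))
E
```

```text
scene [249.5 208.8] 35 [8 6]
top [305.3 183. ] 146 [14 13]
top [335.4 182.9] 147 [14 13]
top [363.3 184.6] 38 [13 13]
top [336.5 215. ] 153 [14 14]
top [305.7 215.7] 150 [14 14]
top [366. 215.] 144 [13 13]
```

View pics/scene1.png

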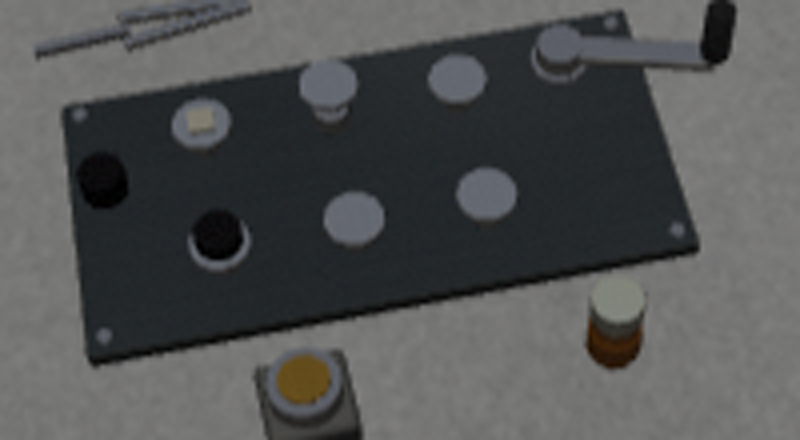

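View pics/top1.png

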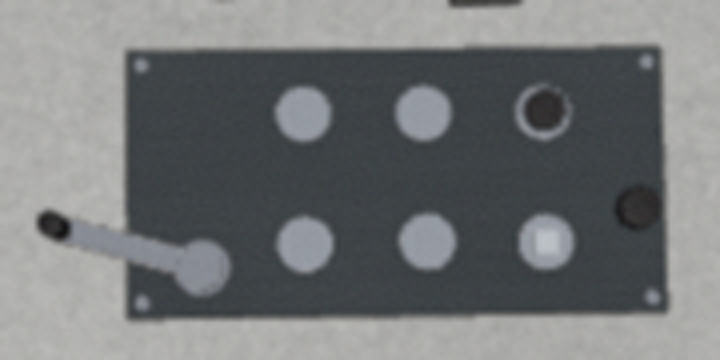

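The crops confirm it: the raised stub is the middle one of the robot-side row, at (282,200.8) in scene and (336.5,215) in top. The post top is near (380.3,181.6) in scene and (241.7,210) in top.

```bash
python3 - <<'E'
from h import *
P=lambda *a:print(*[np.round(x,4) if not isinstance(x,str) else x for x in a])
P("stub tri",*tri(ray("top",336.5,215),ray("scene",282,200.75)))
P("post tri",*tri(ray("top",241.7,210),ray("scene",380.3,181.6)))
P("stub top@46",plane("top",336.5,215,.046),"scene",plane("scene",282,200.75,.046))
for n,u,v in(("near+y",305.7,215.7),("far mid",335.4,182.9),("far+y",305.3,183),("chip",366,215)):P(n,plane("top",u,v,.031))
for n,u,v in(("s near+y",200+457/4,180+79/4),("s farmid",200+354/4,180+218/4),("s far+y",200+487/4,180+194/4)):P(n,plane("scene",u,v,.031))
P("post@68",plane("top",241.7,210,.068),plane("scene",380.3,181.6,.068))
P("pivot",plane("top",230+203/4,155+266/4,.024))
P("screws",*[plane("top",230+a/4,155+b/4,.012) for a,b in((141,66),(646,62),(142,302),(653,297))])
P("driver",plane("top",203,180,.02),"vial",plane("top",285,146,.052),"tweez",plane("top",376,255,.003))
E
```

```text
stub tri [ 0.5318 -0.0632  0.0459] 0.0019
post tri [0.5451 0.1483 0.0695] 0.0015
stub top@46 [ 0.5316 -0.0642  0.046 ] scene [ 0.5321 -0.0623  0.046 ]
near+y [0.5322 0.0059 0.031 ]
far mid [ 0.6074 -0.0645  0.031 ]
far+y [0.6082 0.0055 0.031 ]
chip [ 0.5314 -0.1339  0.031 ]
s near+y [0.5338 0.0074 0.031 ]
s farmid [ 0.6089 -0.0629  0.031 ]
s far+y [0.6094 0.0073 0.031 ]
post@68 [0.545  0.1478 0.068 ] [0.5441 0.1495 0.068 ]
pivot [0.5202 0.0638 0.024 ]
screws [0.6395 0.0993 0.012 ] [ 0.6377 -0.2007  0.012 ] [0.5004 0.1001 0.012 ] [ 0.4977 -0.2002  0.012 ]
driver [0.6202 0.2431 0.02  ] vial [0.6913 0.0506 0.052 ] tweez [ 0.4379 -0.159   0.003 ]
```

```bash
cat >> h.py <<'E'
def go(*t):
    o=get_obs();M=R.from_rotvec(o["tool_rot"]).as_matrix()
    d=M.T@(np.array(t)-o["ee_pos"])*1000
    print("t",np.round(o["clock"],2),"pos",np.round(o["ee_pos"],4),"d mm",np.round(d,1),"F",np.round(o["ft_force"],1),"gap",np.round(o["finger_gap"],2),"tooly ang",np.round(np.degrees(np.arctan2(M[1,1],M[0,1])),1),"z",np.round(M[:,2],3))
E
python3 -c "
from h import *
go(.532,-.0635,.15)"
```

```text
t 0.1 pos [ 0.2563 -0.5967  0.2303] d mm [ 463.8 -380.9   81. ] F [ 0.4 -0.4 -0.2] gap 1.0 tooly ang -66.7 z [-0.001  0.002 -1.   ]
```

>>> {"fn": "apply_moves", "kwargs": {
  "motion": [
    {"tx": 24,"ty": -20},
    {"tx": 24,"ty": -20},
    {"tx": 24,"ty": -20},
    {"tx": 24,"ty": -20},
    {"tx": 24,"ty": -20},
    {"tx": 24,"ty": -20},
    {"tx": 24,"ty": -20},
    {"tx": 24,"ty": -20},
    {"tx": 24,"ty": -20},
    {"tx": 24,"ty": -20}
  ],
  "jaw": 1
}}

```text
$.motion[0]: bad value
```

>>> {"fn": "apply_moves", "kwargs": {
  "motion": [
    {"tx": 24,"ty": -19},
    {"tx": 24,"ty": -19},
    {"tx": 24,"ty": -19},
    {"tx": 24,"ty": -19},
    {"tx": 24,"ty": -19},
    {"tx": 24,"ty": -19},
    {"tx": 24,"ty": -19},
    {"tx": 24,"ty": -19},
    {"tx": 24,"ty": -19,"tz": 20},
    {"tz": 20}
  ]
}}

```text
$.motion[0]: bad value
```

```bash
python3 -c "
from h import *
go(.532,-.0635,.12)
im=vision.snapshot('wrist');cv2.imwrite('pics/w1.png',im)"
```

```text
t 0.1 pos [ 0.2563 -0.5967  0.2303] d mm [ 463.8 -380.8  111. ] F [ 0.4 -0.4 -0.2] gap 1.0 tooly ang -66.7 z [-0.001  0.002 -1.   ]
```

View pics/w1.png

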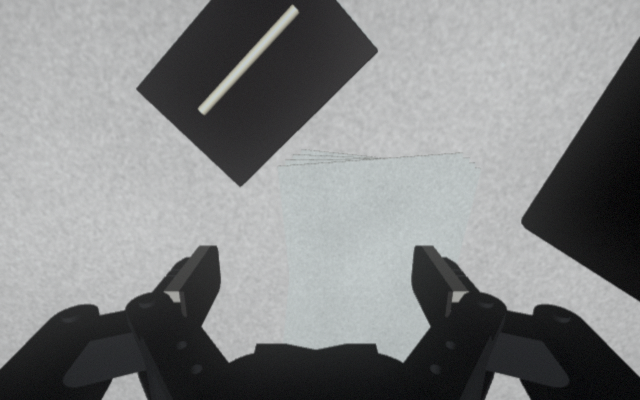

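The calls were refused and the arm hasn't moved: the wrist view still shows the open fingers, at about (205,290) and (430,290), over the paper at the start. Probably every row needs all six fields.

>>> {"fn": "apply_moves", "kwargs": {
  "motion": [
    {"tx": 24,"ty": -20,"tz": 0,"ax": 0,"ay": 0,"az": 0},
    {"tx": 24,"ty": -20,"tz": 0,"ax": 0,"ay": 0,"az": 0},
    {"tx": 24,"ty": -20,"tz": 0,"ax": 0,"ay": 0,"az": 0},
    {"tx": 24,"ty": -20,"tz": 0,"ax": 0,"ay": 0,"az": 0},
    {"tx": 24,"ty": -20,"tz": 0,"ax": 0,"ay": 0,"az": 0},
    {"tx": 24,"ty": -20,"tz": 0,"ax": 0,"ay": 0,"az": 0},
    {"tx": 24,"ty": -20,"tz": 0,"ax": 0,"ay": 0,"az": 0},
    {"tx": 24,"ty": -20,"tz": 0,"ax": 0,"ay": 0,"az": 0},
    {"tx": 24,"ty": -20,"tz": 0,"ax": 0,"ay": 0,"az": 0},
    {"tx": 24,"ty": -20,"tz": 0,"ax": 0,"ay": 0,"az": 0}
  ],
  "jaw": 1
}}

```text
clock: 1.4
ee_pos: [0.3984, -0.3176, 0.2312]
tool_rot: [-3.077, -0.633, 0.0]
ft_force: [0.3, -0.1, 0.0]
finger_gap: 0.002
grasp_force: 0.0
```

>>> {"fn": "apply_moves", "kwargs": {
  "motion": [
    {"tx": 25,"ty": -20,"tz": 0,"ax": 0,"ay": 0,"az": 0},
    {"tx": 25,"ty": -20,"tz": 0,"ax": 0,"ay": 0,"az": 0},
    {"tx": 25,"ty": -20,"tz": 0,"ax": 0,"ay": 0,"az": 0},
    {"tx": 25,"ty": -20,"tz": 10,"ax": 0,"ay": 0,"az": 0},
    {"tx": 25,"ty": -20,"tz": 10,"ax": 0,"ay": 0,"az": 0},
    {"tx": 25,"ty": -20,"tz": 10,"ax": 0,"ay": 0,"az": 0},
    {"tx": 25,"ty": -20,"tz": 20,"ax": 0,"ay": 0,"az": 0},
    {"tx": 25,"ty": -20,"tz": 20,"ax": 0,"ay": 0,"az": 0},
    {"tx": 24,"ty": -20,"tz": 20,"ax": 0,"ay": 0,"az": 0},
    {"tx": 0,"ty": 0,"tz": 10,"ax": 0,"ay": 0,"az": 0}
  ]
}}

```text
clock: 2.65
ee_pos: [0.5331, -0.0616, 0.1303]
tool_rot: [-3.073, -0.64, 0.001]
ft_force: [1.0, -0.5, 0.8]
finger_gap: -0.0
grasp_force: 0.0
```

```bash
python3 -c "
from h import *
go(.532,-.0635,.06)
im=vision.snapshot('wrist');cv2.imwrite('pics/w2.png',im)"
```

```text
t 2.65 pos [ 0.5331 -0.0616  0.1303] d mm [-1.8  1.5 70.3] F [ 1.  -0.5  0.8] gap -0.0 tooly ang -66.5 z [-0.001  0.002 -1.   ]
```

View pics/w2.png

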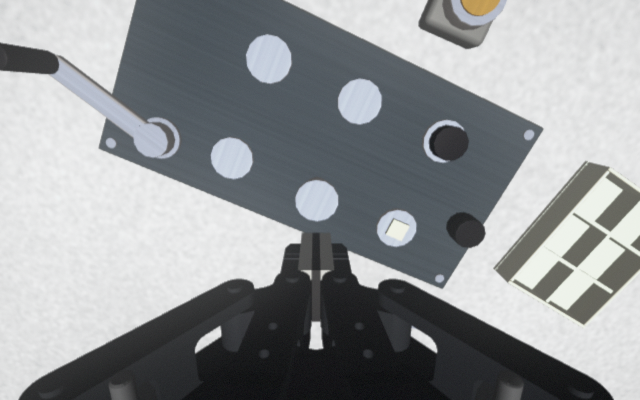

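The wrist view shows the closed tip just below the raised disc at (316.5,201), with its neighbours at (232,158), (360,101) and the chip at (397,229). I cross-check the position.

```bash
python3 -c "
from h import *
im=cv2.imread('pics/w2.png');g=cv2.cvtColor(im,cv2.COLOR_BGR2GRAY)
k,l,s,c=cv2.connectedComponentsWithStats((g[:232,140:480]>150).astype(np.uint8))
for i in range(1,k):
  if 900<s[i,4]<3000:
    u,v=c[i]+[140,0]; print(np.round([u,v],1),s[i,2:],*[np.round(plane('wrist',u,v,z),4) for z in(.046,.031)])"
```

```text
[268.4  58.5] [  46   50 1726] [0.6067 0.0013 0.046 ] [0.6072 0.0037 0.031 ]
[359.3 101. ] [  44   45 1559] [ 0.6061 -0.0636  0.046 ] [ 0.6066 -0.0655  0.031 ]
[155.9 138.7] [  39   40 1069] [0.5282 0.0538 0.046 ] [0.5235 0.0598 0.031 ]
[231.3 157.8] [  42   42 1354] [0.5361 0.0019 0.046 ] [0.532  0.0044 0.031 ]
[316.3 200.1] [  43   41 1381] [ 0.5312 -0.0649  0.046 ] [ 0.5267 -0.0669  0.031 ]
```

>>> {"fn": "apply_moves", "kwargs": {
  "motion": [
    {"tx": -2.5,"ty": 2,"tz": 15,"ax": 0,"ay": 0,"az": 0},
    {"tx": 0,"ty": 0,"tz": 15,"ax": 0,"ay": 0,"az": 0},
    {"tx": 0,"ty": 0,"tz": 15,"ax": 0,"ay": 0,"az": 0},
    {"tx": 0,"ty": 0,"tz": 15,"ax": 0,"ay": 0,"az": 0},
    {"tx": 0,"ty": 0,"tz": 12,"ax": 0,"ay": 0,"az": 0},
    {"tx": 0,"ty": 0,"tz": 6,"ax": 0,"ay": 0,"az": 0},
    {"tx": 0,"ty": 0,"tz": 2,"ax": 0,"ay": 0,"az": 0}
  ]
}}

```text
clock: 3.58
ee_pos: [0.5313, -0.0675, 0.0509]
tool_rot: [-3.077, -0.633, 0.001]
ft_force: [1.4, 0.3, -0.1]
finger_gap: 0.001
grasp_force: 0.0
```

>>> {"fn": "apply_moves", "kwargs": {
  "motion": [
    {"tx": 0,"ty": 0,"tz": 1.5,"ax": 0,"ay": 0,"az": 0},
    {"tx": 0,"ty": 0,"tz": 1.5,"ax": 0,"ay": 0,"az": 0},
    {"tx": 0,"ty": 0,"tz": 1.5,"ax": 0,"ay": 0,"az": 0},
    {"tx": 0,"ty": 0,"tz": 1.5,"ax": 0,"ay": 0,"az": 0}
  ]
}}

```text
clock: 4.08
ee_pos: [0.5317, -0.0678, 0.0456]
tool_rot: [3.077, 0.633, 0.001]
ft_force: [-0.2, -0.5, 3.0]
finger_gap: -0.003
grasp_force: 1.4
```

Contact at about 3 N, and the tip is well within the disc. Continuing down.

>>> {"fn": "apply_moves", "kwargs": {
  "motion": [
    {"tx": 0,"ty": 0,"tz": 1.5,"ax": 0,"ay": 0,"az": 0},
    {"tx": 0,"ty": 0,"tz": 1.5,"ax": 0,"ay": 0,"az": 0},
    {"tx": 0,"ty": 0,"tz": 1.5,"ax": 0,"ay": 0,"az": 0},
    {"tx": 0,"ty": 0,"tz": 1.5,"ax": 0,"ay": 0,"az": 0},
    {"tx": 0,"ty": 0,"tz": 1.5,"ax": 0,"ay": 0,"az": 0},
    {"tx": 0,"ty": 0,"tz": 1.5,"ax": 0,"ay": 0,"az": 0},
    {"tx": 0,"ty": 0,"tz": 1.5,"ax": 0,"ay": 0,"az": 0},
    {"tx": 0,"ty": 0,"tz": 1,"ax": 0,"ay": 0,"az": 0}
  ]
}}

```text
clock: 5.08
ee_pos: [0.5316, -0.0677, 0.0338]
tool_rot: [3.077, 0.633, 0.001]
ft_force: [-0.7, -1.3, 3.5]
finger_gap: 0.003
grasp_force: 1.4
```

>>> {"fn": "apply_moves", "kwargs": {
  "motion": [
    {"tx": 0,"ty": 0,"tz": 1,"ax": 0,"ay": 0,"az": 0},
    {"tx": 0,"ty": 0,"tz": 0.5,"ax": 0,"ay": 0,"az": 0},
    {"tx": 0,"ty": 0,"tz": 0,"ax": 0,"ay": 0,"az": 0}
  ]
}}

```text
clock: 5.45
ee_pos: [0.5315, -0.0677, 0.0323]
tool_rot: [3.077, 0.633, 0.0]
ft_force: [1.1, -0.1, 1.4]
finger_gap: 0.002
grasp_force: 0.9
```

>>> {"fn": "apply_moves", "kwargs": {
  "motion": [
    {"tx": 0,"ty": 0,"tz": 0.7,"ax": 0,"ay": 0,"az": 0},
    {"tx": 0,"ty": 0,"tz": 0.7,"ax": 0,"ay": 0,"az": 0},
    {"tx": 0,"ty": 0,"tz": 0,"ax": 0,"ay": 0,"az": 0}
  ]
}}

```text
clock: 5.82
ee_pos: [0.5315, -0.0677, 0.0311]
tool_rot: [3.077, 0.633, 0.0]
ft_force: [1.3, -0.5, 4.7]
finger_gap: 0.002
grasp_force: 2.4
```

>>> {"fn": "apply_moves", "kwargs": {
  "motion": [
    {"tx": 0,"ty": 0,"tz": 0.6,"ax": 0,"ay": 0,"az": 0},
    {"tx": 0,"ty": 0,"tz": 0,"ax": 0,"ay": 0,"az": 0}
  ]
}}

```text
clock: 6.08
ee_pos: [0.5316, -0.0677, 0.0311]
tool_rot: [3.076, 0.633, 0.0]
ft_force: [-1.3, -1.1, 10.4]
finger_gap: 0.001
grasp_force: 5.3
```

Home: the force is 10 N and z has stalled at 31.1 mm. Now I lift, travel and turn toward the post.

>>> {"fn": "apply_moves", "kwargs": {
  "motion": [
    {"tx": 0,"ty": 0,"tz": -8,"ax": 0,"ay": 0,"az": 0},
    {"tx": 0,"ty": 0,"tz": -22,"ax": 0,"ay": 0,"az": 0},
    {"tx": 0,"ty": 0,"tz": -30,"ax": 0,"ay": 0,"az": 0},
    {"tx": 0,"ty": 0,"tz": -30,"ax": 0,"ay": 0,"az": 0},
    {"tx": 0,"ty": 0,"tz": -10,"ax": 0,"ay": 0,"az": 0}
  ]
}}

```text
clock: 6.7
ee_pos: [0.5319, -0.0676, 0.1317]
tool_rot: [3.077, 0.633, 0.002]
ft_force: [-0.7, 1.4, -0.4]
finger_gap: 0.003
grasp_force: 0.0
```

>>> {"fn": "apply_moves", "kwargs": {
  "motion": [
    {"tx": 10,"ty": -29,"tz": 0,"ax": 0,"ay": 0,"az": 0},
    {"tx": 10,"ty": -29,"tz": 0,"ax": 0,"ay": 0,"az": 0},
    {"tx": 10,"ty": -29,"tz": 0,"ax": 0,"ay": 0,"az": 0},
    {"tx": 10,"ty": -29,"tz": 0,"ax": 0,"ay": 0,"az": 0},
    {"tx": 10,"ty": -29,"tz": 0,"ax": 0,"ay": 0,"az": 0},
    {"tx": 10,"ty": -29,"tz": 0,"ax": 0,"ay": 0,"az": 0},
    {"tx": 11,"ty": -29,"tz": 0,"ax": 0,"ay": 0,"az": 0},
    {"tx": 11,"ty": -29,"tz": 0,"ax": 0,"ay": 0,"az": -7},
    {"tx": 0,"ty": 0,"tz": 0,"ax": 0,"ay": 0,"az": -7.5},
    {"tx": 0,"ty": 0,"tz": 0,"ax": 0,"ay": 0,"az": -7}
  ]
}}

```text
clock: 7.95
ee_pos: [0.5139, 0.1783, 0.1292]
tool_rot: [-2.901, -1.204, 0.003]
ft_force: [0.4, -0.8, -0.5]
finger_gap: 0.001
grasp_force: 0.0
```

```bash
python3 -c "
from h import *
for n,b in(('scene',(200,180,400,290)),('top',(230,155,410,245))):
  im=vision.snapshot(n);x0,y0,x1,y1=b;cv2.imwrite(f'pics/{n}2.png',cv2.resize(im[y0:y1,x0:x1],None,fx=4,fy=4))
go(.5214,.172,.04)
im=vision.snapshot('wrist');cv2.imwrite('pics/w3.png',im)"
```

```text
t 8.05 pos [0.5141 0.1776 0.1292] d mm [ 1.4  9.3 89.2] F [-0.5 -0.1  1.1] gap 0.0 tooly ang -45.2 z [-0.002 -0.    -1.   ]
```

View pics/w3.png

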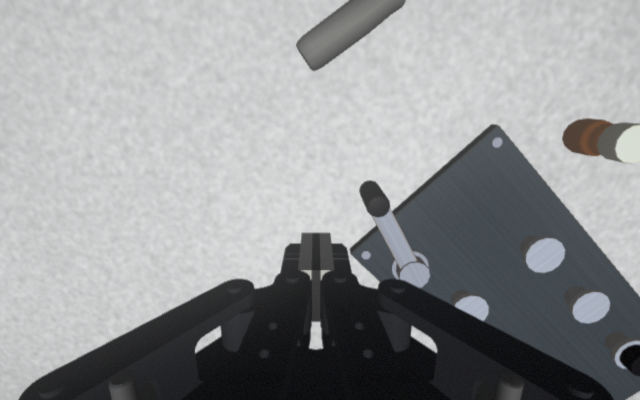

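View pics/scene2.png

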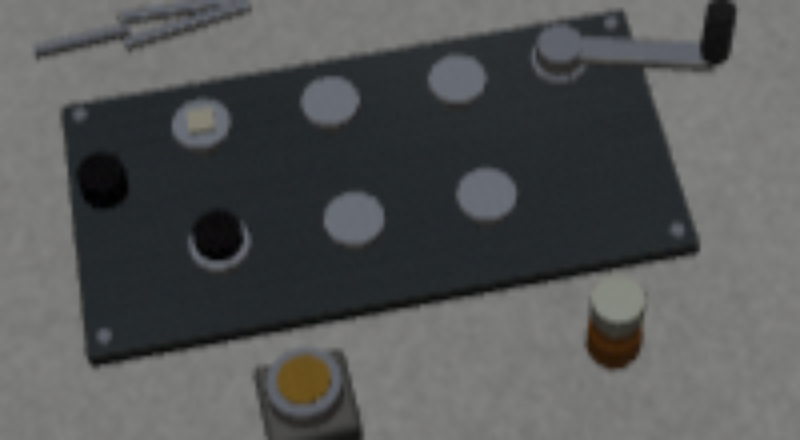

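The scene view shows the stub's disc flush on its seat at (331,101). The wrist view shows the fingertip at (316,235) and the post top at (377,203), clear of the tip. I check the post position from here.

```bash
python3 -c "
from h import *
print(np.round(plane('wrist',377,203,.068),4), np.round(plane('wrist',370,186,.028),4))
go(.5214,.172,.04)"
```

```text
[0.5458 0.1512 0.068 ] [0.5473 0.1502 0.028 ]
t 8.1 pos [0.5143 0.1775 0.1293] d mm [ 1.3  9.  89.3] F [-0.6 -0.   0.4] gap -0.0 tooly ang -45.4 z [-0.002 -0.    -1.   ]
```

>>> {"fn": "apply_moves", "kwargs": {
  "motion": [
    {"tx": 0.5,"ty": 0,"tz": 20,"ax": 0,"ay": 0,"az": 0},
    {"tx": 1,"ty": 0,"tz": 25,"ax": 0,"ay": 0,"az": 0},
    {"tx": 1,"ty": 0,"tz": 25,"ax": 0,"ay": 0,"az": 0},
    {"tx": 0,"ty": 0,"tz": 15,"ax": 0,"ay": 0,"az": 0},
    {"tx": 0,"ty": 0,"tz": 4,"ax": 0,"ay": 0,"az": 0},
    {"tx": 0,"ty": 3,"tz": 0,"ax": 0,"ay": 0,"az": 0},
    {"tx": 0,"ty": 3,"tz": 0,"ax": 0,"ay": 0,"az": 0},
    {"tx": 0,"ty": 2,"tz": 0,"ax": 0,"ay": 0,"az": 0},
    {"tx": 0,"ty": 2,"tz": 0,"ax": 0,"ay": 0,"az": 0},
    {"tx": 0,"ty": 2,"tz": 0,"ax": 0,"ay": 0,"az": 0}
  ]
}}

```text
clock: 9.35
ee_pos: [0.5256, 0.1709, 0.0415]
tool_rot: [2.905, 1.196, 0.001]
ft_force: [0.4, -0.2, 0.7]
finger_gap: 0.001
grasp_force: 0.0
```

>>> {"fn": "apply_moves", "kwargs": {
  "motion": [
    {"tx": 0,"ty": 2,"tz": 0,"ax": 0,"ay": 0,"az": 0},
    {"tx": 0,"ty": 2,"tz": 0,"ax": 0,"ay": 0,"az": 0},
    {"tx": 0,"ty": 2,"tz": 0,"ax": 0,"ay": 0,"az": 0},
    {"tx": 0,"ty": 2,"tz": 0,"ax": 0,"ay": 0,"az": 0}
  ]
}}

```text
clock: 9.85
ee_pos: [0.5309, 0.1659, 0.0413]
tool_rot: [-2.904, -1.196, -0.0]
ft_force: [-0.6, 1.4, 0.1]
finger_gap: 0.001
grasp_force: 1.1
```

Contact: about 1.5 N opposing the push, at the expected offset of 21.6 mm. Pushing along the arc.

>>> {"fn": "apply_moves", "kwargs": {
  "motion": [
    {"tx": 1.5,"ty": 3,"tz": 0,"ax": 0,"ay": 0,"az": 0},
    {"tx": 1.5,"ty": 3,"tz": 0,"ax": 0,"ay": 0,"az": 0},
    {"tx": 1,"ty": 3,"tz": 0,"ax": 0,"ay": 0,"az": 0},
    {"tx": 1,"ty": 3,"tz": 0,"ax": 0,"ay": 0,"az": 0},
    {"tx": 1,"ty": 3,"tz": 0,"ax": 0,"ay": 0,"az": 0},
    {"tx": 1,"ty": 3,"tz": 0,"ax": 0,"ay": 0,"az": 0},
    {"tx": 1,"ty": 3,"tz": 0,"ax": 0,"ay": 0,"az": 0},
    {"tx": 0.5,"ty": 3,"tz": 0,"ax": 0,"ay": 0,"az": 0},
    {"tx": 0.5,"ty": 3,"tz": 0,"ax": 0,"ay": 0,"az": 0},
    {"tx": 0.5,"ty": 3,"tz": 0,"ax": 0,"ay": 0,"az": 0}
  ]
}}

```text
clock: 11.1
ee_pos: [0.559, 0.1505, 0.0412]
tool_rot: [2.905, 1.196, -0.0]
ft_force: [-0.7, 1.9, -0.1]
finger_gap: 0.001
grasp_force: 0.9
```

>>> {"fn": "apply_moves", "kwargs": {
  "motion": [
    {"tx": 0,"ty": 3,"tz": 0,"ax": 0,"ay": 0,"az": 0},
    {"tx": 0,"ty": 3,"tz": 0,"ax": 0,"ay": 0,"az": 0},
    {"tx": 0,"ty": 3,"tz": 0,"ax": 0,"ay": 0,"az": 0},
    {"tx": 0,"ty": 3,"tz": 0,"ax": 0,"ay": 0,"az": 0},
    {"tx": 0,"ty": 3,"tz": 0,"ax": 0,"ay": 0,"az": 0},
    {"tx": -0.5,"ty": 3,"tz": 0,"ax": 0,"ay": 0,"az": 0},
    {"tx": -0.5,"ty": 3,"tz": 0,"ax": 0,"ay": 0,"az": 0},
    {"tx": -0.5,"ty": 3,"tz": 0,"ax": 0,"ay": 0,"az": 0},
    {"tx": -0.5,"ty": 3,"tz": 0,"ax": 0,"ay": 0,"az": 0},
    {"tx": -1,"ty": 3,"tz": 0,"ax": 0,"ay": 0,"az": 0}
  ]
}}

```text
clock: 12.35
ee_pos: [0.578, 0.1271, 0.0413]
tool_rot: [2.905, 1.196, -0.0]
ft_force: [-0.4, 1.5, 0.0]
finger_gap: 0.001
grasp_force: 0.7
```

>>> {"fn": "apply_moves", "kwargs": {
  "motion": [
    {"tx": -1,"ty": 3,"tz": 0,"ax": 0,"ay": 0,"az": 0},
    {"tx": -1,"ty": 3,"tz": 0,"ax": 0,"ay": 0,"az": 0},
    {"tx": -1,"ty": 3,"tz": 0,"ax": 0,"ay": 0,"az": 0},
    {"tx": -1,"ty": 2,"tz": 0,"ax": 0,"ay": 0,"az": 0},
    {"tx": -1,"ty": 2,"tz": 0,"ax": 0,"ay": 0,"az": 0},
    {"tx": -0.5,"ty": 1.5,"tz": 0,"ax": 0,"ay": 0,"az": 0},
    {"tx": -0.5,"ty": 1.5,"tz": 0,"ax": 0,"ay": 0,"az": 0},
    {"tx": 0,"ty": 0,"tz": 0,"ax": 0,"ay": 0,"az": 0}
  ]
}}

```text
clock: 13.35
ee_pos: [0.5849, 0.1114, 0.0413]
tool_rot: [2.905, 1.195, -0.0]
ft_force: [-0.2, 0.9, -0.0]
finger_gap: 0.0
grasp_force: 0.3
```

>>> {"fn": "apply_moves", "kwargs": {
  "motion": [
    {"tx": -0.5,"ty": 1,"tz": 0,"ax": 0,"ay": 0,"az": 0},
    {"tx": -0.5,"ty": 1,"tz": 0,"ax": 0,"ay": 0,"az": 0},
    {"tx": 0,"ty": 0,"tz": 0,"ax": 0,"ay": 0,"az": 0}
  ]
}}

```text
clock: 13.72
ee_pos: [0.5857, 0.1095, 0.0413]
tool_rot: [2.905, 1.196, 0.0]
ft_force: [-0.1, 0.5, 0.1]
finger_gap: -0.001
grasp_force: 0.4
```

>>> {"fn": "apply_moves", "kwargs": {
  "motion": [
    {"tx": -0.5,"ty": 1,"tz": 0,"ax": 0,"ay": 0,"az": 0},
    {"tx": -0.5,"ty": 1,"tz": 0,"ax": 0,"ay": 0,"az": 0},
    {"tx": -0.5,"ty": 1,"tz": 0,"ax": 0,"ay": 0,"az": 0},
    {"tx": 0,"ty": 0,"tz": 0,"ax": 0,"ay": 0,"az": 0}
  ]
}}

```text
clock: 14.22
ee_pos: [0.5867, 0.1062, 0.0413]
tool_rot: [2.905, 1.195, 0.0]
ft_force: [0.2, 0.4, 0.3]
finger_gap: 0.001
grasp_force: 0.4
```

>>> {"fn": "apply_moves", "kwargs": {
  "motion": [
    {"tx": 0,"ty": 1,"tz": 0,"ax": 0,"ay": 0,"az": 0},
    {"tx": 0,"ty": 0.5,"tz": 0,"ax": 0,"ay": 0,"az": 0},
    {"tx": 0,"ty": 0,"tz": 0,"ax": 0,"ay": 0,"az": 0}
  ]
}}

```text
clock: 14.6
ee_pos: [0.5872, 0.1053, 0.0412]
tool_rot: [-2.905, -1.196, 0.001]
ft_force: [-2.9, 0.7, 1.7]
finger_gap: -0.001
grasp_force: 1.1
```

Force is rising at the expected angle, so this is the stop. Backing off and going up.

>>> {"fn": "apply_moves", "kwargs": {
  "motion": [
    {"tx": 0,"ty": -5,"tz": 0,"ax": 0,"ay": 0,"az": 0},
    {"tx": 0,"ty": -10,"tz": 0,"ax": 0,"ay": 0,"az": 0},
    {"tx": 0,"ty": -15,"tz": 0,"ax": 0,"ay": 0,"az": 0},
    {"tx": 0,"ty": 0,"tz": -20,"ax": 0,"ay": 0,"az": 0},
    {"tx": 0,"ty": 0,"tz": -30,"ax": 0,"ay": 0,"az": 0},
    {"tx": 0,"ty": 0,"tz": -30,"ax": 0,"ay": 0,"az": 0},
    {"tx": -20,"ty": -20,"tz": -30,"ax": 0,"ay": 0,"az": 0},
    {"tx": -20,"ty": -20,"tz": -20,"ax": 0,"ay": 0,"az": 0},
    {"tx": -20,"ty": -20,"tz": 0,"ax": 0,"ay": 0,"az": 0},
    {"tx": 0,"ty": 0,"tz": 0,"ax": 0,"ay": 0,"az": 0}
  ]
}}

```text
clock: 15.85
ee_pos: [0.4804, 0.127, 0.1728]
tool_rot: [2.902, 1.198, 0.001]
ft_force: [0.5, -0.6, -0.2]
finger_gap: 0.005
grasp_force: 0.0
```

```bash
python3 -c "
from h import *
im=vision.snapshot('scene');cv2.imwrite('pics/s3.png',cv2.resize(im[170:300,190:460],None,fx=2.9,fy=2.9,interpolation=cv2.INTER_CUBIC))"
```

```text
(no output)
```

View pics/s3.png

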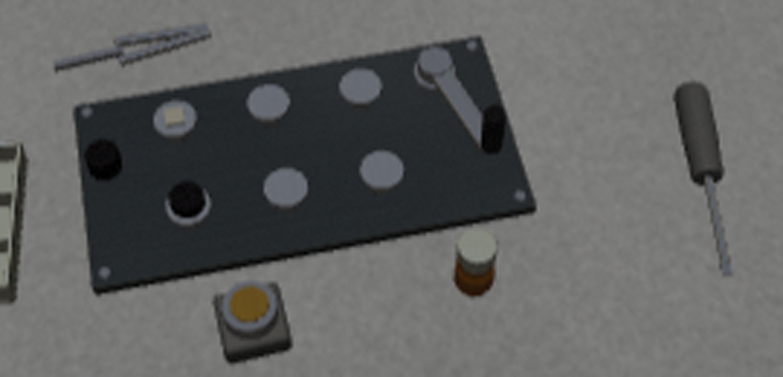

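The lever has swung in, with the post top near (360,208.6) in full-frame pixels; all the discs are down and the bystanders look unmoved. I check the angle and hand in only if it is past 1.2 rad.

```bash
python3 -c "
from h import *
from plant import hand_in
p=plane('scene',190+493/2.9,170+111/2.9,.068);d=p-[.5205,.0665,.068];t=np.arctan2(d[0],d[1]);print(p,t,np.hypot(*d[:2]))
if t>1.2: print(hand_in())"
```

```text
[0.60162511 0.08920196 0.068     ] 1.297937067239163 0.08424169048094826
the job is handed in; nothing more can be done
None
```

The raised stub is pressed home and the clamp lever is closed at about 1.30 rad. The arm is withdrawn and the job is handed in; the verdict was not shown to me.

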